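# Pack the lesson tray for the next classroom

## Task

Pack the pine lesson tray for the next classroom: set the long board eraser, the short slate eraser, the box of chalk and the brass hand bell each into the recess cut to its own shape, down on the recess floor, erasers pad down and chalk and bell upright, setting each thing down rather than dropping it. The wooden pencil box and the wooden-handled rubber stamp look much the same but stay on the desk: leave them where they are.

Things in the scene. Friction and masses are not known exactly. Their poses are not given: they have to be found in the camera images.
- long_eraser: Long chalkboard eraser, 130 x 50 x 45 mm, 120 g: a grey felt pad 31 mm high (130 x 50 mm) under a pine back 14 mm high that is only 124 x 44 mm, so a grey border shows around the wood from above. It lies pad down. Origin at the centre of its underside, x along its length, y across its width, z up.
- short_eraser: Short slate eraser, 80 x 50 x 45 mm, 80 g, made like the long one (grey pad 31 mm high, 50 mm wide; pine back 74 x 44 x 14 mm). Pad down. Origin at the centre of its underside, x along its length, z up.
- chalk_box: Square cardboard box of white chalk sticks standing on end, open at the top: box 62 x 62 x 68 mm, the chalk stands up 12 mm above its rim (80 mm in all), 250 g. Origin at the centre of its underside, x and y square to its sides, z up.
- bell: Brass hand bell standing on its mouth, 122 mm high, 250 g: brass skirt 60 mm across at the bottom, narrowing to 36 mm at 47 mm height; above 58 mm a turned wooden handle, 23 mm across at its thickest (86 mm above the desk) and 15 to 21 mm elsewhere. Origin at the centre of its mouth, z up along the handle.
- long_bay: Target of the long eraser: pine insert block 158 x 90 x 19 mm with a centred felt-lined recess 146 x 66 mm, 146 along x. In all four blocks the recess floor is 5 mm and the rim 19 mm above the origin, which is the centre of the block's underside; x along the 158 mm, z up.
- short_bay: Target of the short eraser: like long_bay, recess 96 x 66 mm, the 96 mm along x. The four blocks stand side by side along their y at 90 mm pitch, in any order, in a fixed pine tray 176 x 378 mm whose rim is flush with the blocks, 27 mm above the desk.
- square_bay: Target of the chalk box: like long_bay, square recess 78 x 78 mm.
- round_bay: Target of the bell: like long_bay, round recess 76 mm across. The bell stands 130 mm above the desk here, taller than anything else in the tray, so a gripper working low in the next block can hit it.
- pencil_box: Look-alike, to be left: closed pine pencil box 130 x 50 x 40 mm with a flush sliding lid and a thumb notch, wood all the way down, no felt pad. Origin at the centre of its underside, x along its length.
- stamp: Look-alike, to be left: rubber stamp with the same turned wooden handle as the bell but only 90 mm high, on a small round wooden foot 44 mm across, no brass skirt. Origin at the centre of its underside. All loose things and a chrome stapler (135 x 36 x 55 mm) lie at least 120 mm apart centre to centre. All other desk equipment stands beyond x = 0.78 m or |y| = 0.48 m.
Mind the look-alikes: they are no part of the job. Leave any blue, green or red look-alike of the bell alone.

How it is judged:
At the end, for the whole second after the job is handed in: Each thing in its own recess: centred within 15 mm, underside less than 10 mm above the block underside, upright within 0.12 rad, erasers in line with their recess within 0.3 rad, at rest; pencil box and stamp within 20 mm of where they began (horizontal distance between long_eraser and long_bay below 0.015 m and z of long_eraser in the frame of long_bay below 0.01 m and angle between each of long_eraser, short_eraser, chalk_box, bell's own z axis and vertical below 0.12 rad and linear speed of each of long_eraser, short_eraser, chalk_box, bell below 0.03 m/s and angular speed of each of long_eraser, short_eraser, chalk_box, bell below 0.3 rad/s and angle between the x axis of long_eraser and the x axis of long_bay, either way round below 0.3 rad and horizontal distance between short_eraser and short_bay below 0.015 m and z of short_eraser in the frame of short_bay below 0.01 m and angle between the x axis of short_eraser and the x axis of short_bay, either way round below 0.3 rad and horizontal distance between chalk_box and square_bay below 0.015 m and z of chalk_box in the frame of square_bay below 0.01 m and horizontal distance between bell and round_bay below 0.015 m and z of bell in the frame of round_bay below 0.01 m and distance of each of pencil_box, stamp from where it was at the start of the episode below 0.02 m); the robot touches nothing.
It fails at once if one of the four things is dropped into the tray (falls faster than 0.6 m/s over its recess) ((linear speed of long_eraser above 0.6 m/s and horizontal distance between long_eraser and long_bay below 0.05 m and height (world z) of long_eraser below 0.06 m) or (linear speed of short_eraser above 0.6 m/s and horizontal distance between short_eraser and short_bay below 0.05 m and height (world z) of short_eraser below 0.06 m) or (linear speed of chalk_box above 0.6 m/s and horizontal distance between chalk_box and square_bay below 0.05 m and height (world z) of chalk_box below 0.06 m) or (linear speed of bell above 0.6 m/s and horizontal distance between bell and round_bay below 0.05 m and height (world z) of bell below 0.06 m)).
It fails at once if the pencil box or the stamp is moved more than 30 mm from its place (distance of any of pencil_box, stamp from where it was at the start of the episode above 0.03 m).
It also fails if it takes over 106 s, if anything falls off the work surface, if the arm or the gripper's body presses on something with over 40 N, if the wrist force passes 120 N, or if a joint passes its speed limit or range.

## Robot

A 6-joint arm with a two-finger parallel gripper is mounted at the origin on the work surface. World frame = base frame: x ahead of the robot, y to its left, z up, the work surface at z = 0. Lengths are in m, angles in rad, forces in N, time in s.
With the tool pointing down it reaches from about 0.425 to 0.95 m from the base axis. Payload 3.5 kg.
Tool frame: the origin (TCP) lies midway between the tips of the shut fingers; the grasp point (between the pads) lies ctrl.grasp_offset behind it (ctrl.grasp_offset is the distance from the TCP to the grasp point, in m); x points along the fingers, y is the direction in which the jaws open and shut, and the axes are right-handed (so a half turn about x gives the same grasp; the last joint's range is limited). The gripper opens to 85 mm and grips with 20 to 120 N. Pads are 22 mm wide; open, the fingers measure 114 mm over their backs; the gripper's body (76 mm by 85 mm) begins 54 mm behind the grasp point. The pads swing forward as they close: fully open they stand 13 mm farther back than shut.
Start: joints at [-1.262, 0.286, 1.577, -0, 1.279, -0.15], TCP at [0.299, -0.605, 0.231] pointing down, gripper open.
Joint ranges: [-2.77, 2.77], [-0.9, 2.22], [0.21, 2.48], [-1.53, 4.67], [0.24, 2.81], [-2.84, 2.84]. Speed limits (rad/s): [2.79, 2.79, 3.14, 3.14, 3.14, 3.14].

## Interface

Orientations are given as a unit quaternion [x, y, z, w].
In Python, from plant import readout, read_camera, sign_off, ctrl gives the robot as it stands.
- The arm moves only by the tool drive_tool, never from a script. Its argument "steps" is a list of rows, each a list of 5 numbers: the shift along the tool's x, y, z in cm, then the turn about the tool's x in degrees, then the opening, from 0 (shut) to 1 (fully open). A call has 1 to 10 rows; each row shifts and turns the commanded pose from where the row before left it, along the tool's axes as they then stand; what a row does not reach is not made up. A row lasts 1/10 s, in which the tool goes at most 50 mm and 8.59 degrees, less where a joint would pass 70% of its speed; a pose out of reach is approached as far as the arm can. A call is refused whole if a number of a shift passes 5 or a number of a turn 8.59, either way. A call with a gripper value outside its range is refused whole. The fingers move at their own pace and stop on an object; "force" is the grip in N (left out, the last holds). Time passes only in rows, so rows that do not move let the fingers close. It gives the time, the measured TCP pose, the force and the opening at its end, in the units of the state.
- readout.get_state(): the state, without advancing time (a new reading comes with each control period).
- read_camera(name): name is "scene" or "top" or "wrist"; returns a dict with "frame" (480x640x3 uint8, red, green, blue), "vertical_fov" (degrees; the focal length in pixels is half the picture's height over the tangent of half this angle, whatever the lens; pixels are square), "cx", "cy" (the principal point, pixels), "eye" and "orientation" of the camera in the world. Camera axes: x right, y up, looking along -z (the intrinsics and any distortion apply to the point x, -y, -z); pixel columns grow to the right and rows downward; lengths in m; the calibration is good to about 2 mm. A picture is of the moment at which its call begins. There is no depth.
- sign_off(): hands the job in, once; it reports no verdict.
The state is a dict: "time": time; "qpos": joint angles; "dq": joint speeds; "joint_efforts": joint torques, N m; "eef_pos": TCP position; "tcp_rot": TCP orientation; "contact_force": force on the tool from outside, world axes, zero at the start; "wrist_torque": the same for the moment, N m; "opening": opening from 0.0 (shut) to 1.0 (fully open).
Only numpy, scipy, OpenCV 4.12 (cv2) and the standard library are available. Lean on these libraries where they do the work, as an engineer would, in place of code of your own. Each camera call takes 0.05 s, during which the arm holds its last target. There are 200 camera calls.

## Working session

There is one attempt and no reset: what is moved stays moved. The work goes in short steps, Python scripts to look and compute and a tool call to move; the robot and the scene stay as the last step left them, time stands still between calls to the robot, and variables do not carry over. Pictures are saved under pics/ and viewed, about 12 in all and at most 16, crops included, and the job is handed in when it is done.

Besides the shell and the picture viewer there is one more tool, called after "Call:" as a command line: name --pt "numbers of a row" for each row, then --argument value for the rest. drive_tool: Moves the arm, as the interface text tells. Its arguments: {"type":"object","properties":{"steps":{"type":"array","items":{"type":"array","items":{"type":"number"}}},"force":{"type":"number"}},"required":["steps"]}

```bash
ls; mkdir -p pics; cat > h.py <<'E'
import numpy as np, cv2
from plant import readout, read_camera, sign_off, ctrl
from scipy.spatial.transform import Rotation as R
def snap(n,f):
    c=read_camera(n); cv2.imwrite(f'pics/{f}.png',c['frame'][:,:,::-1]); 
    np.save(f'pics/{f}.npy',c,allow_pickle=True); return c
def load(f): return np.load(f'pics/{f}.npy',allow_pickle=True).item()
def px2w(c,u,v,z):
    f=240/np.tan(np.radians(c['vertical_fov'])/2)
    d=R.from_quat(c['orientation']).apply([(u-c['cx'])/f,-(v-c['cy'])/f,-1])
    e=np.array(c['eye']); return e+d*(z-e[2])/d[2]
def w2px(c,p):
    f=240/np.tan(np.radians(c['vertical_fov'])/2)
    q=R.from_quat(c['orientation']).inv().apply(np.array(p)-c['eye']); return c['cx']+f*q[0]/-q[2], c['cy']-f*q[1]/-q[2]
E
python3 - <<'E'
from h import *
for n in ('top','scene'):
    c=snap(n,n+'0'); print({k:v for k,v in c.items() if k!='frame'})
print(readout.get_state()); print(ctrl.grasp_offset,[x for x in dir(ctrl) if x[0]!='_'])
E
```

```text
pics
{'vertical_fov': 48.57148434871304, 'cx': 321.5855853384133, 'cy': 239.57495872364066, 'eye': array([ 0.33759224, -0.01922747,  1.39289694]), 'orientation': array([-0.04100794,  0.02267367,  0.71267992, -0.69992255])}
{'vertical_fov': 53.39203042691966, 'cx': 315.7493153923522, 'cy': 229.68759046067868, 'eye': array([ 1.20901416, -0.06651981,  0.88007474]), 'orientation': array([0.25962412, 0.23417245, 0.63027726, 0.69318768])}
{'time': 0.1, 'qpos': array([-1.26198499e+00,  2.87113448e-01,  1.57801863e+00,  6.86529810e-06,
        1.27862035e+00, -1.49970589e-01]), 'dq': array([ 0.00213389,  0.00081366, -0.00419354,  0.00039209, -0.00120113,
        0.00124847]), 'joint_efforts': array([ 1.93234082e-03, -4.07290113e+01, -2.93700331e+01, -1.35316618e-04,
        3.36457037e-03,  5.20750536e-07]), 'eef_pos': array([ 0.29879155, -0.60460598,  0.23006774]), 'tcp_rot': array([-0.68852566, -0.16154571,  0.68864219, -0.16002296]), 'contact_force': array([-0.37645489,  0.98927888, -0.27347552]), 'wrist_torque': array([-0.00160161,  0.03244769, -0.00307029]), 'opening': 1.001469482691404}
0.0187 ['Unreachable', 'grasp_offset']
```

View pics/top0.png

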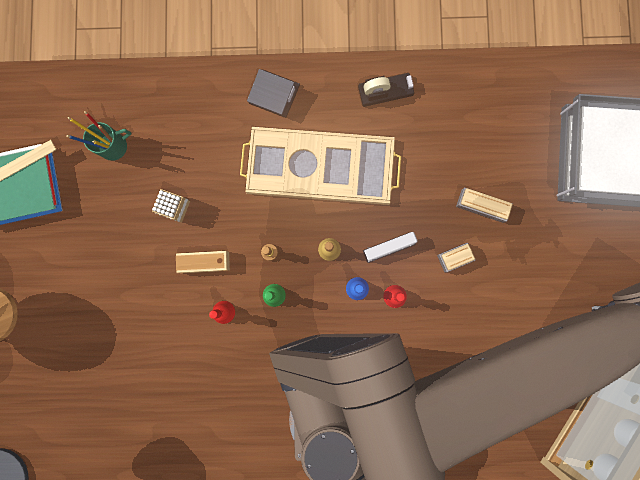

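View pics/scene0.png

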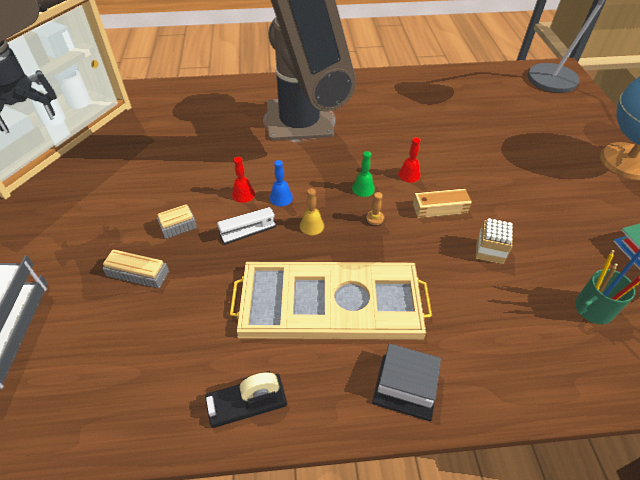

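The top view shows +x up and +y left. Candidates:
- **Long eraser:** (485,204), grey border. The pencil box at (203,261) is all wood.
- **Short eraser:** (457,257).
- **Chalk box:** (170,205).
- **Bell:** brass at (329,248). The stamp is at (269,252); red, green and blue look-alikes are at (222,312), (274,294), (357,288) and (396,296).
- **Tray:** left to right, square, round, short and long bays.

I'll check these in one close crop.

```bash
python3 - <<'E'
from h import *
c=load('top0')
im=c['frame'][:,:,::-1]
a=cv2.resize(im[120:280,140:340],None,fx=4,fy=4,interpolation=cv2.INTER_CUBIC)[:600]
b=cv2.resize(im[120:280,330:530],None,fx=4,fy=4,interpolation=cv2.INTER_CUBIC)[:600]
cv2.imwrite('pics/ca.png',a);cv2.imwrite('pics/cb.png',b)
E
```

```text
(no output)
```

View pics/ca.png

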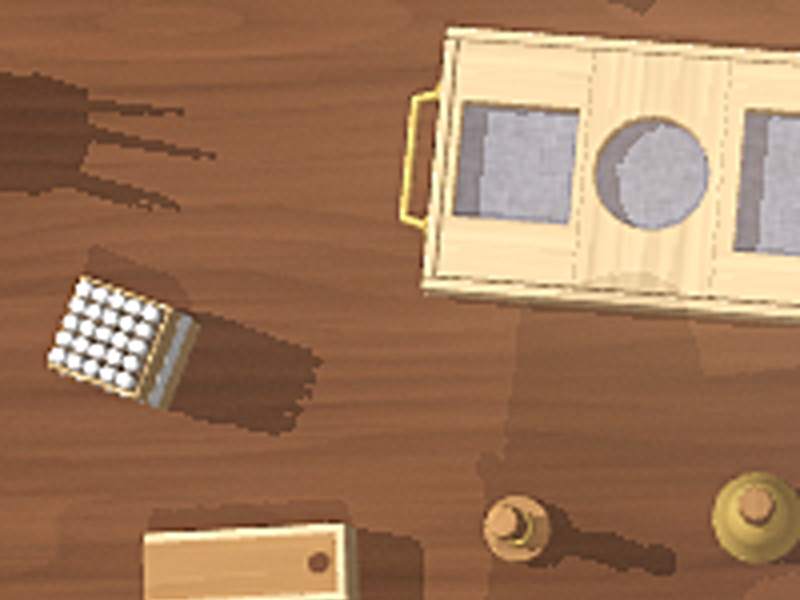

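View pics/cb.png

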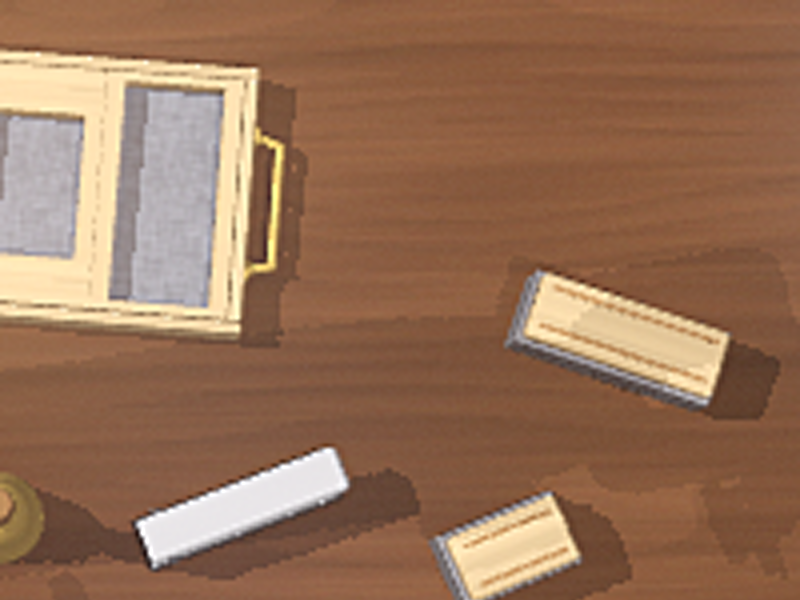

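Confirmed: both erasers show the grey border, the bell is brass and the chalk sticks are white. Next I compute poses from the corners I read.

```bash
python3 - <<'E'
from h import *
c=load('top0')
def P(L,ox,z): return np.array([px2w(c,ox+u/4-.375,120+v/4-.375,z)[:2] for u,v in L])
def rep(n,p):
    ctr=p.mean(0); e=[np.linalg.norm(p[(i+1)%4]-p[i])*1e3 for i in range(4)]
    d1=p[1]-p[0]+p[2]-p[3]; d2=p[2]-p[1]+p[3]-p[0]
    print(n,ctr.round(4),np.round(e,0),'edge01 deg',np.degrees(np.arctan2(d1[1],d1[0])).round(1),'edge12',np.degrees(np.arctan2(d2[1],d2[0])).round(1)); return ctr
tray=np.vstack([P([(447,28)],140,.027),P([(258,70),(241,328)],330,.027),P([(423,290)],140,.027)])
rep('tray',tray)
sq=rep('sq',P([(465,103),(580,108),(570,223),(453,217)],140,.027))
print('round',P([(651,173)],140,.027))
rep('short_bay',np.vstack([P([(747,110)],140,.027),P([(85,117),(75,258)],330,.027),P([(734,250)],140,.027)]))
rep('long_bay',P([(127,85),(224,92),(211,306),(108,299)],330,.027))
rep('chalk',P([(85,277),(172,305),(139,393),(48,362)],140,.07))
print('bell top',P([(757,504)],140,.122),'base',P([(757,517)],140,0.0))
rep('long',P([(541,270),(729,333),(708,406),(520,337)],330,.045))
rep('short',P([(549,492),(580,556),(475,598),(443,537)],330,.045))
print('stamp',P([(508,523)],140,.09),P([(517,528)],140,.0))
rep('pbox',P([(145,533),(345,524),(345,604),(145,604)],140,.04))
rep('stapler',P([(135,520),(330,448),(348,485),(153,567)],330,.05))
s=readout.get_state(); print(R.from_quat(s['tcp_rot']).as_matrix().round(3))
E
```

```text
tray [0.6592 0.0163] [376. 171. 377. 175.] edge01 deg -95.4 edge12 174.6
sq [0.6727 0.1499] [76. 77. 77. 76.] edge01 deg -94.1 edge12 174.1
round [[0.66371479 0.06205371]]
short_bay [ 0.6546 -0.0288] [64. 94. 66. 93.] edge01 deg -95.7 edge12 174.3
long_bay [ 0.645 -0.118] [ 63. 142.  67. 142.] edge01 deg -95.4 edge12 174.4
chalk [0.5576 0.4033] [59. 59. 62. 59.] edge01 deg -109.4 edge12 158.3
bell top [[ 0.43782809 -0.00443161]] base [[ 0.43889397 -0.00285647]]
long [ 0.5431 -0.4037] [124.  49. 125.  45.] edge01 deg -111.0 edge12 161.1
short [ 0.4114 -0.3274] [44. 71. 43. 73.] edge01 deg -155.5 edge12 111.3
stamp [[0.43152746 0.14942547]] [[0.43460769 0.15516105]]
pbox [0.4106 0.3251] [129.  51. 129.  46.] edge01 deg -89.8 edge12 -179.8
stapler [ 0.44   -0.1579] [131.  26. 134.  32.] edge01 deg -69.5 edge12 -158.4
[[-0.001  0.443 -0.897]
 [ 0.002 -0.897 -0.443]
 [-1.    -0.002 -0.   ]]
```

```bash
cat >> h.py <<'E'
def mv(x,y,z,yaw):
    "turn (tool x, deg) first, then shift in tool axes (cm); yaw = world angle of tool y, mod 180"
    s=readout.get_state(); M=R.from_quat(s['tcp_rot']).as_matrix()
    y0=np.degrees(np.arctan2(M[1,1],M[0,1])); t=(-(yaw-y0)+90)%180-90
    a=np.radians(y0-t); d=np.array([x,y,z])-s['eef_pos']
    ty=np.array([np.cos(a),np.sin(a)]); tz=np.array([np.sin(a),-np.cos(a)])
    print('t',round(s['time'],2),'pos',s['eef_pos'].round(4),'yaw',y0.round(1),'open',round(s['opening'],3),'tilt',M[:,0].round(3),'F',s['contact_force'].round(1))
    q=np.degrees(s['qpos'])
    print('turn',t.round(2),'shift cm x,y,z',(-d[2]*100).round(2),(d[:2]@ty*100).round(2),(d[:2]@tz*100).round(2),'q6 after',(q[5]+t).round())
E
python3 -c "
from h import *
mv(.5431,-.4037,.23,-20)"
```

```text
t 0.1 pos [ 0.2988 -0.6046  0.2301] yaw -63.7 open 1.001 tilt [-0.001  0.002 -1.   ] F [-0.4  1.  -0.3]
turn -43.71 shift cm x,y,z 0.01 16.09 -27.23 q6 after -52.0
```

Call:
drive_tool --pt "0 0 0 -7.3 1" --pt "0 0 0 -7.3 1" --pt "0 0 0 -7.3 1" --pt "0 0 0 -7.3 1" --pt "0 0 0 -7.3 1" --pt "0 0 0 -7.2 1" --pt "0 2.5 -4.2 0 1" --pt "0 2.5 -4.2 0 1" --pt "0 2.5 -4.2 0 1" --pt "0 2.5 -4.2 0 1"

```text
time: 1.1
eef_pos: [0.4513, -0.4801, 0.2307]
tcp_rot: [0.579, 0.406, -0.579, 0.405]
contact_force: [0.6, 0.7, -0.7]
opening: 0.996
```

Call:
drive_tool --pt "0 2.0 -3.5 0 1" --pt "0 2.0 -3.4 0 1" --pt "0 2.1 -3.5 0 1" --pt "0 0 0 0 1" --pt "0 0 0 0 1"

```text
time: 1.6
eef_pos: [0.5436, -0.4038, 0.2306]
tcp_rot: [-0.579, -0.407, 0.579, -0.406]
contact_force: [0.5, 0.4, 0.3]
opening: 0.999
```

```bash
python3 - <<'E'
from h import *
mv(.5431,-.4037,.23,-20)
c=snap('wrist','w1'); print({k:v for k,v in c.items() if k!='frame'})
print(w2px(c,(.5431,-.4037,.045)))
E
```

```text
t 1.6 pos [ 0.5436 -0.4038  0.2306] yaw -19.9 open 0.999 tilt [-0.001  0.    -1.   ] F [0.5 0.4 0.3]
turn 0.11 shift cm x,y,z 0.06 -0.05 0.01 q6 after -25.0
{'vertical_fov': 71.2248084262275, 'cx': 319.5541383407476, 'cy': 231.99922047588987, 'eye': array([ 0.57270487, -0.32769034,  0.37257483]), 'orientation': array([-0.16165969,  0.02823574, -0.17108325,  0.97149339])}
(np.float64(317.54916042200495), np.float64(203.2084251308599))
```

View pics/w1.png

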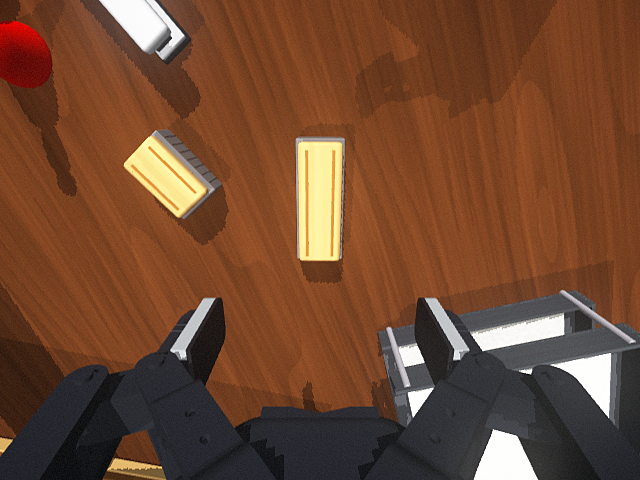

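The wrist view shows the long eraser's wood back with corners near (299,139), (344,139), (341,261) and (298,261). The short eraser is at (169,176). I'll refine both poses from these.

```bash
python3 - <<'E'
from h import *
c=load('w1')
def q(n,L,z):
    p=np.array([px2w(c,u,v,z)[:2] for u,v in L]); d=p[1]-p[0]+p[2]-p[3]; e=p[2]-p[1]+p[3]-p[0]
    print(n,p.mean(0).round(4),[np.round(np.linalg.norm(p[(i+1)%4]-p[i])*1e3) for i in range(4)],np.degrees(np.arctan2(d[1],d[0])).round(1),np.degrees(np.arctan2(e[1],e[0])).round(1)); return p.mean(0)
q('short',[(125,165),(157,137),(211,190),(183,217)],.045)
p=q('long',[(299,139),(344,139),(341,261),(298,261)],.045)
mv(.543,-.4035,.015,-20)
E
```

```text
short [ 0.4155 -0.3305] [np.float64(44.0), np.float64(68.0), np.float64(42.0), np.float64(72.0)] 19.1 -67.4
long [ 0.5457 -0.4051] [np.float64(42.0), np.float64(125.0), np.float64(46.0), np.float64(125.0)] -20.0 -110.8
t 1.65 pos [ 0.5429 -0.4047  0.2307] yaw -20.0 open 0.994 tilt [-0.001  0.    -1.   ] F [-1.2 -0.3 -0.1]
turn 0.01 shift cm x,y,z 21.57 -0.03 -0.11 q6 after -25.0
```

Call:
drive_tool --pt "4 0 0 0 1" --pt "4 0 0 0 1" --pt "4 0 0 0 1" --pt "4 0 0 0 1" --pt "3.4 0 0 0 1" --pt "2 0 0 0 1" --pt "0 0 0 0 1" --pt "0 0 0 0 0" --pt "0 0 0 0 0" --pt "0 0 0 0 0" --force 40

```text
time: 2.65
eef_pos: [0.5445, -0.4065, 0.0205]
tcp_rot: [0.58, 0.404, -0.579, 0.407]
contact_force: [-0.8, 0.4, 0.0]
opening: 0.567
```

Call:
drive_tool --pt "0 0 0 0 0" --pt "0 0 0 0 0" --pt "0 0 0 0 0"

```text
time: 2.95
eef_pos: [0.5445, -0.4063, 0.0201]
tcp_rot: [0.579, 0.404, -0.579, 0.407]
contact_force: [-1.2, -1.2, 6.1]
opening: 0.57
```

Call:
drive_tool --pt "-2 0 0 0 0" --pt "-4 0 0 0 0" --pt "-4 0 0 0 0" --pt "-4 0 0 0 0" --pt "0 0 0 0 0"

```text
time: 3.45
eef_pos: [0.5464, -0.4073, 0.1659]
tcp_rot: [0.58, 0.401, -0.578, 0.41]
contact_force: [1.0, -1.0, 0.4]
opening: 0.576
```

```bash
python3 -c "
from h import *
mv(.6455,-.1181,.16,84.6)"
```

```text
t 3.45 pos [ 0.5464 -0.4073  0.1659] yaw -20.0 open 0.576 tilt [ 0.01 -0.01 -1.  ] F [ 1.  -1.   0.4]
turn 75.41 shift cm x,y,z 0.59 -29.73 -7.15 q6 after 50.0
```

Call:
drive_tool --pt "0 0 0 7.5 0" --pt "0 0 0 7.5 0" --pt "0 0 0 7.5 0" --pt "0 0 0 7.5 0" --pt "0 0 0 7.6 0" --pt "0 0 0 7.6 0" --pt "0 0 0 7.6 0" --pt "0 0 0 7.5 0" --pt "0 0 0 7.5 0" --pt "0 0 0 7.6 0"

```text
time: 4.45
eef_pos: [0.5428, -0.4039, 0.1557]
tcp_rot: [-0.706, 0.035, 0.707, 0.036]
contact_force: [-0.5, -0.2, -0.7]
opening: 0.567
```

Call:
drive_tool --pt "0 -3.7 -0.9 0 0" --pt "0 -3.7 -0.9 0 0" --pt "0 -3.7 -0.9 0 0" --pt "0 -3.7 -0.9 0 0" --pt "0 -3.7 -0.9 0 0" --pt "0 -3.7 -0.9 0 0" --pt "0 -3.7 -0.9 0 0" --pt "0 -3.8 -0.9 0 0" --pt "0 0 0 0 0" --pt "0 0 0 0 0"

```text
time: 5.45
eef_pos: [0.6425, -0.1146, 0.1561]
tcp_rot: [-0.706, 0.032, 0.707, 0.033]
contact_force: [0.2, 0.6, -1.1]
opening: 0.57
```

```bash
python3 - <<'E'
from h import *
mv(.6455,-.1181,.16,84.6)
c=snap('wrist','w2'); print(w2px(c,(.6455,-.1181,.027)))
E
```

```text
t 5.45 pos [ 0.6425 -0.1146  0.1561] yaw -95.3 open 0.57 tilt [-0.002  0.    -1.   ] F [ 0.2  0.6 -1.1]
turn 0.12 shift cm x,y,z -0.39 0.32 -0.33 q6 after 76.0
(np.float64(320.79684564909377), np.float64(218.94051449948523))
```

View pics/w2.png

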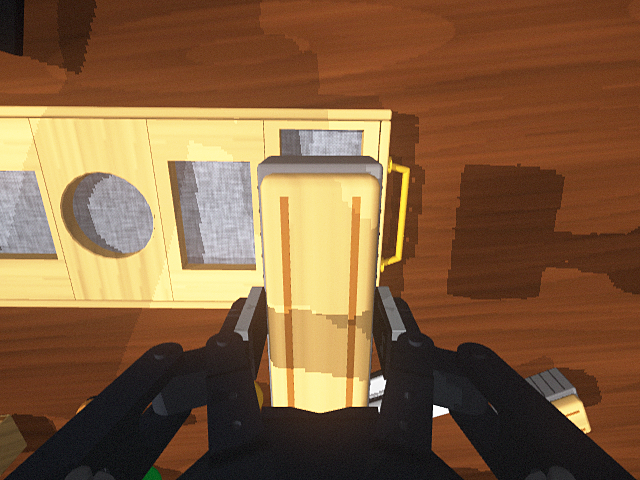

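```bash
python3 - <<'E'
from h import *
c=load('w2')
w=lambda u,v,z:px2w(c,u,v,z)[:2].round(4)
print('far felt edge',w(259,161,.167),w(381,158,.167))
print('long recess top corners',w(280,130,.027),w(364,130,.027))
s=np.array([w(*p,.027) for p in [(168,162),(249,162),(257,268),(182,268)]]); print('short',s.mean(0),s.tolist())
print('round',w(108,215,.027))
u=np.array([np.cos(np.radians(-5.4)),np.sin(np.radians(-5.4))])
print('eraser ctr',(w(259,161,.167)+w(381,158,.167))/2-.065*u,'bay ctr',(w(280,130,.027)+w(364,130,.027))/2-.073*u)
E
```

```text
far felt edge [ 0.7126 -0.0998] [ 0.7094 -0.1466]
long recess top corners [ 0.7199 -0.0933] [ 0.7139 -0.158 ]
short [ 0.654875 -0.028925] [[0.704, -0.0012], [0.698, -0.0655], [0.6056, -0.0576], [0.6119, 0.0086]]
round [0.6657 0.0594]
eraser ctr [ 0.64628847 -0.11708296] bay ctr [ 0.64422398 -0.11878009]
```

Call:
drive_tool --pt "2 0.25 -0.1 0 0" --pt "3 0 0 0 0" --pt "3 0 0 0 0" --pt "2 0 0 0 0" --pt "1 0 0 0 0" --pt "0.5 0 0 0 0" --pt "0.3 0 0 0 0" --pt "0 0 0 0 0" --pt "0 0 0 0 0"

```text
time: 6.4
eef_pos: [0.6446, -0.1187, 0.0407]
tcp_rot: [0.707, -0.034, -0.706, -0.033]
contact_force: [-0.1, 0.3, -1.9]
opening: 0.571
```

```bash
python3 - <<'E'
from h import *
mv(.6455,-.1181,.033,84.6)
c=snap('scene','s1'); cv2.imwrite('pics/s1c.png',cv2.resize(c['frame'][200:350,200:450,::-1],None,fx=3,fy=3))
E
```

```text
t 6.4 pos [ 0.6446 -0.1187  0.0407] yaw -95.4 open 0.571 tilt [ 0.002 -0.001 -1.   ] F [-0.1  0.3 -1.9]
turn -0.01 shift cm x,y,z 0.77 -0.07 -0.08 q6 after 76.0
```

View pics/s1c.png

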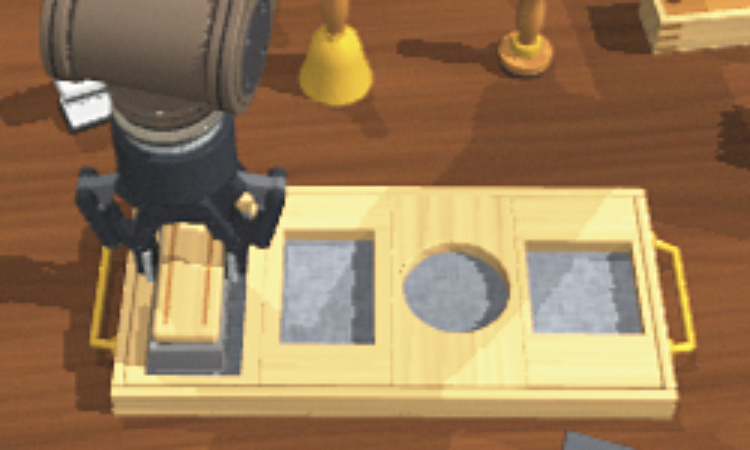

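Call:
drive_tool --pt "0.3 0 0 0 0" --pt "0.2 0 0 0 0" --pt "0.2 0 0 0 0" --pt "0 0 0 0 0"

```text
time: 6.85
eef_pos: [0.6439, -0.1183, 0.0332]
tcp_rot: [-0.706, 0.033, 0.706, 0.033]
contact_force: [-2.5, 1.4, 3.9]
opening: 0.571
```

```bash
python3 - <<'E'
from h import *
mv(.6455,-.1181,.033,84.6)
E
```

```text
t 6.85 pos [ 0.6439 -0.1183  0.0332] yaw -95.4 open 0.571 tilt [-0. -0. -1.] F [-2.5  1.4  3.9]
turn 0.0 shift cm x,y,z 0.02 -0.04 -0.15 q6 after 76.0
```

Touching the floor (about +4 N). I'll open part-way gently and lift. The next target is the short eraser.

Call:
drive_tool --pt "0 0 0 0 0.62" --pt "0 0 0 0 0.66" --pt "0 0 0 0 0.7" --pt "0 0 0 0 0.7" --pt "-3 0 0 0 0.7" --pt "-5 0 0 0 0.8" --pt "-5 0 0 0 1" --pt "-5 0 0 0 1" --pt "0 0 0 0 1"

```text
time: 7.75
eef_pos: [0.6484, -0.1199, 0.2233]
tcp_rot: [0.712, -0.035, -0.7, -0.032]
contact_force: [0.5, 0.1, 0.7]
opening: 1.001
```

```bash
python3 - <<'E'
from h import *
mv(.4138,-.329,.21,-68)
c=snap('wrist','w3')
mv(.4138,-.329,.21,-68)
E
```

```text
t 7.75 pos [ 0.6484 -0.1199  0.2233] yaw -95.4 open 1.001 tilt [ 0.017 -0.006 -1.   ] F [0.5 0.1 0.7]
turn -27.41 shift cm x,y,z 1.33 10.6 29.58 q6 after 49.0
t 7.8 pos [ 0.6465 -0.1193  0.2187] yaw -95.4 open 0.998 tilt [ 0.011 -0.004 -1.   ] F [ 1.   0.5 -0.4]
turn -27.41 shift cm x,y,z 0.87 10.73 29.43 q6 after 49.0
```

View pics/w3.png

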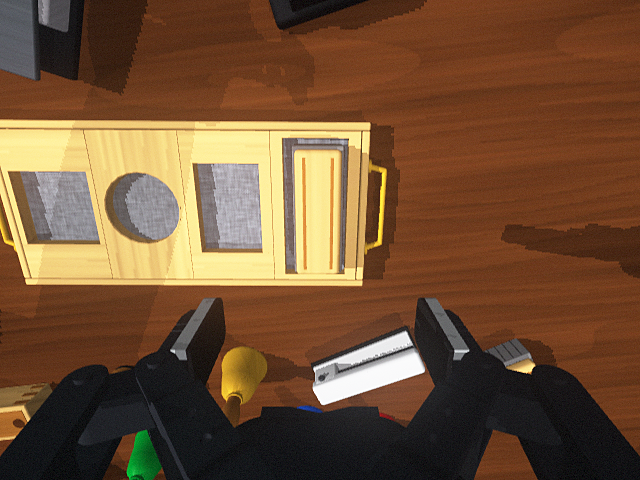

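```bash
python3 - <<'E'
from h import *
c=load('w3')
m=lambda L,z:np.mean([px2w(c,u,v,z)[:2] for u,v in L],0).round(4)
print('long',m([(296,150),(340,150),(339,273),(294,273)],.058),'bay',m([(284,138),(348,139),(346,274),(286,275)],.027))
print('short bay',m([(193,164),(256,164),(262,251),(202,251)],.027),'round',m([(143,206)],.027),'sq',m([(9,171),(92,171),(104,243),(26,243)],.027))
mv(.4138,-.329,.21,22)
E
```

```text
long [ 0.648  -0.1206] bay [ 0.6444 -0.119 ]
short bay [ 0.6549 -0.0284] round [0.6669 0.0589] sq [0.6731 0.1469]
t 7.8 pos [ 0.6465 -0.1193  0.2187] yaw -95.4 open 0.998 tilt [ 0.011 -0.004 -1.   ] F [ 1.   0.5 -0.4]
turn 62.59 shift cm x,y,z 0.87 29.43 -10.73 q6 after 139.0
```

```bash
python3 - <<'E'
from h import *
mv(.4145,-.329,.215,-95.4)
E
```

```text
t 7.8 pos [ 0.6465 -0.1193  0.2187] yaw -95.4 open 0.998 tilt [ 0.011 -0.004 -1.   ] F [ 1.   0.5 -0.4]
turn -0.01 shift cm x,y,z 0.37 23.06 21.13 q6 after 76.0
```

Call:
drive_tool --pt "0 3.3 3 0 1" --pt "0 3.3 3 0 1" --pt "0 3.3 3 0 1" --pt "0 3.3 3 0 1" --pt "0 3.3 3 0 1" --pt "0 3.3 3 0 1" --pt "0 3.3 3 0 1" --pt "0 0 0 7.8 1" --pt "0 0 0 7.8 1" --pt "0 0 0 7.8 1"

```text
time: 8.8
eef_pos: [0.4117, -0.3283, 0.2101]
tcp_rot: [-0.683, 0.178, 0.685, 0.179]
contact_force: [0.5, -0.5, 0.5]
opening: 0.999
```

Call:
drive_tool --pt "0 0 0 7.8 1" --pt "0 0 0 7.8 1" --pt "0 0 0 7.8 1" --pt "0 0 0 7.9 1" --pt "0 0 0 7.9 1" --pt "0 0 0 0 1" --pt "0 0 0 0 1"

```text
time: 9.5
eef_pos: [0.4125, -0.328, 0.2109]
tcp_rot: [-0.586, 0.394, 0.588, 0.395]
contact_force: [-0.8, 0.4, 0.0]
opening: 1.0
```

```bash
python3 - <<'E'
from h import *
mv(.4145,-.329,.02,22)
c=snap('wrist','w4'); cv2.imwrite('pics/w4c.png',cv2.resize(c['frame'][100:300,200:440,::-1],None,fx=3,fy=3))
E
```

```text
t 9.5 pos [ 0.4125 -0.328   0.2109] yaw -157.9 open 1.0 tilt [-0.002  0.002 -1.   ] F [-0.8  0.4  0. ]
turn 0.15 shift cm x,y,z 19.09 -0.15 -0.16 q6 after 108.0
```

View pics/w4c.png

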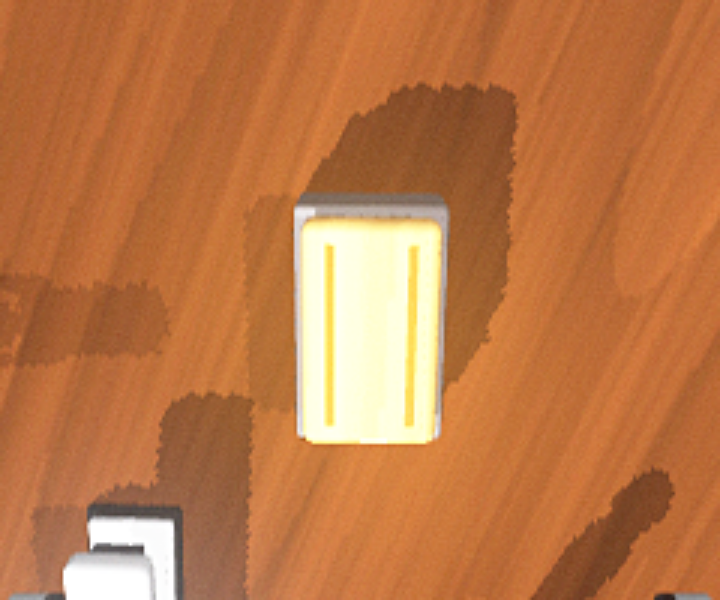

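```bash
python3 - <<'E'
from h import *
c=load('w4')
L=[(301,221),(441,221),(437,442),(304,442)]
p=np.array([px2w(c,200+u/3,100+v/3,.045)[:2] for u,v in L]); d=p[1]-p[0]+p[2]-p[3]
print(p.mean(0),np.degrees(np.arctan2(d[1],d[0])),[np.linalg.norm(p[(i+1)%4]-p[i])*1e3//1 for i in range(4)])
g=p.mean(0); mv(*g,.018,22)
E
```

```text
[ 0.40920496 -0.33018234] -157.92516613514834 [np.float64(42.0), np.float64(72.0), np.float64(43.0), np.float64(72.0)]
t 9.55 pos [ 0.4126 -0.3282  0.2112] yaw -157.9 open 1.001 tilt [-0.001  0.001 -1.   ] F [0.  0.8 0.8]
turn 0.13 shift cm x,y,z 19.32 0.39 -0.06 q6 after 108.0
```

Call:
drive_tool --pt "4 0.25 0 0 1" --pt "4 0 0 0 1" --pt "4 0 0 0 1" --pt "4 0 0 0 1" --pt "2.3 0 0 0 1" --pt "0.9 0 0 0 1" --pt "0 0 0 0 1" --pt "0 0 0 0 0" --pt "0 0 0 0 0" --pt "0 0 0 0 0"

```text
time: 10.55
eef_pos: [0.4118, -0.3309, 0.0226]
tcp_rot: [0.588, -0.396, -0.585, -0.395]
contact_force: [-0.2, -0.3, 0.8]
opening: 0.564
```

Call:
drive_tool --pt "0 0 0 0 0" --pt "0 0 0 0 0" --pt "0 0 0 0 0"

```text
time: 10.85
eef_pos: [0.4118, -0.3308, 0.0225]
tcp_rot: [0.588, -0.396, -0.585, -0.395]
contact_force: [-0.6, -0.2, 6.7]
opening: 0.565
```

Call:
drive_tool --pt "-2 0 0 0 0" --pt "-4 0 0 0 0" --pt "-4 0 0 0 0" --pt "-4 0 0 0 0" --pt "-2 0 0 0 0" --pt "0 0 0 0 0" --pt "0 0 0 0 0"

```text
time: 11.55
eef_pos: [0.4103, -0.3291, 0.1797]
tcp_rot: [-0.586, 0.395, 0.586, 0.395]
contact_force: [0.7, 0.3, -1.1]
opening: 0.569
```

```bash
python3 - <<'E'
from h import *
mv(.6552,-.0286,.18,84.6)
E
```

```text
t 11.55 pos [ 0.4103 -0.3291  0.1797] yaw -158.0 open 0.569 tilt [-0.  0. -1.] F [ 0.7  0.3 -1.1]
turn -62.61 shift cm x,y,z -0.03 -32.22 -21.55 q6 after 46.0
```

Call:
drive_tool --pt "0 0 0 -7.8 0" --pt "0 0 0 -7.8 0" --pt "0 0 0 -7.8 0" --pt "0 0 0 -7.8 0" --pt "0 0 0 -7.8 0" --pt "0 0 0 -7.8 0" --pt "0 0 0 -7.9 0" --pt "0 0 0 -7.9 0"

```text
time: 12.35
eef_pos: [0.4094, -0.3281, 0.177]
tcp_rot: [-0.705, 0.03, 0.708, 0.033]
contact_force: [0.6, 0.3, -1.5]
opening: 0.572
```

Call:
drive_tool --pt "0 -3.6 -2.4 0 0" --pt "0 -3.6 -2.4 0 0" --pt "0 -3.6 -2.4 0 0" --pt "0 -3.6 -2.4 0 0" --pt "0 -3.6 -2.4 0 0" --pt "0 -3.6 -2.4 0 0" --pt "0 -3.6 -2.4 0 0" --pt "0 -3.6 -2.4 0 0" --pt "0 -3.4 -2.3 0 0" --pt "0 0 0 0 0"

```text
time: 13.35
eef_pos: [0.6555, -0.025, 0.1765]
tcp_rot: [-0.705, 0.031, 0.708, 0.033]
contact_force: [0.6, 0.3, -1.5]
opening: 0.573
```

Call:
drive_tool --pt "0 0 0 0 0" --pt "0 0 0 0 0"

```text
time: 13.55
eef_pos: [0.6536, -0.0297, 0.1781]
tcp_rot: [-0.705, 0.034, 0.708, 0.034]
contact_force: [-1.1, -0.4, 0.1]
opening: 0.567
```

```bash
python3 - <<'E'
from h import *
mv(.6552,-.0286,.0365,84.6)
c=snap('wrist','w5')
E
```

```text
t 13.55 pos [ 0.6536 -0.0297  0.1781] yaw -95.4 open 0.567 tilt [-0.004  0.    -1.   ] F [-1.1 -0.4  0.1]
turn -0.04 shift cm x,y,z 14.16 -0.12 -0.15 q6 after 84.0
```

View pics/w5.png

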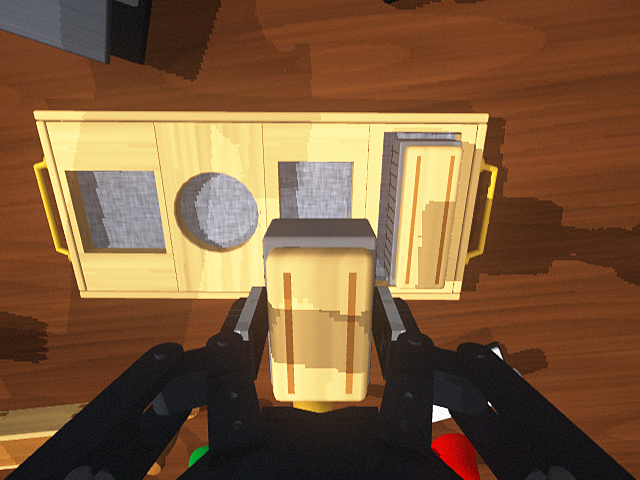

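```bash
python3 - <<'E'
from h import *
c=load('w5')
m=lambda L,z:np.mean([px2w(c,u,v,z)[:2] for u,v in L],0).round(4)
print('eraser',m([(267,249),(375,249),(369,401),(273,401)],.2006),'far felt',m([(264,235),(376,235)],.1866)-.04*np.array([.9956,-.0941]))
print('bay',m([(279,162),(353,162)],.027)-.048*np.array([.9956,-.0941]))
print('round',m([(174,213),(259,212),(217,172),(216,252)],.027),'sq',m([(66,171),(158,171),(166,247),(87,250)],.027))
print('long',m([(406,148),(462,147),(446,288),(398,284)],.058),'longbay',m([(385,132),(461,132)],.027)-.073*np.array([.9956,-.0941]))
E
```

```text
eraser [ 0.6529 -0.0323] far felt [ 0.650876 -0.031836]
bay [ 0.6534112 -0.0289832]
round [0.6644 0.0608] sq [0.6746 0.1477]
long [ 0.6484 -0.1202] longbay [ 0.6445212 -0.1183307]
```

Call:
drive_tool --pt "3 -0.2 -0.2 0 0" --pt "3 0 0 0 0" --pt "3 0 0 0 0" --pt "2 0 0 0 0" --pt "1.5 0 0 0 0" --pt "0.6 0 0 0 0" --pt "0.4 0 0 0 0" --pt "0 0 0 0 0" --pt "0 0 0 0 0"

```text
time: 14.5
eef_pos: [0.6581, -0.0276, 0.0467]
tcp_rot: [0.707, -0.034, -0.706, -0.033]
contact_force: [-0.6, -0.3, -1.5]
opening: 0.565
```

Call:
drive_tool --pt "0.2 0 0 0 0" --pt "0.2 0 0 0 0" --pt "0.2 0 0 0 0" --pt "0 0 0 0 0"

```text
time: 14.9
eef_pos: [0.6569, -0.0273, 0.0389]
tcp_rot: [-0.706, 0.033, 0.707, 0.033]
contact_force: [-0.3, -0.4, -1.2]
opening: 0.57
```

Call:
drive_tool --pt "0.2 0 0 0 0" --pt "0.2 0 0 0 0" --pt "0 0 0 0 0" --pt "0 0 0 0 0"

```text
time: 15.3
eef_pos: [0.6574, -0.0274, 0.0356]
tcp_rot: [0.706, -0.033, -0.706, -0.033]
contact_force: [-1.5, 0.5, 1.0]
opening: 0.569
```

Call:
drive_tool --pt "0 0 0 0 0.62" --pt "0 0 0 0 0.66" --pt "0 0 0 0 0.7" --pt "0 0 0 0 0.7" --pt "-3 0 0 0 0.7" --pt "-5 0 0 0 0.8" --pt "-5 0 0 0 1" --pt "-5 0 0 0 1" --pt "0 0 0 0 1" --pt "0 0 0 0 1"

```text
time: 16.3
eef_pos: [0.6582, -0.0276, 0.2178]
tcp_rot: [0.708, -0.034, -0.705, -0.033]
contact_force: [-0.0, -0.1, -1.5]
opening: 0.998
```

```bash
python3 - <<'E'
from h import *
mv(.5576,.4033,.215,84.6)
E
```

```text
t 16.3 pos [ 0.6582 -0.0276  0.2178] yaw -95.4 open 0.998 tilt [ 0.004 -0.001 -1.   ] F [-0.  -0.1 -1.5]
turn -0.01 shift cm x,y,z 0.28 -41.95 14.07 q6 after 84.0
```

Call:
drive_tool --pt "0 0 0 -7.5 1" --pt "0 0 0 -7.5 1" --pt "0 0 0 -7.5 1" --pt "0 0 0 -7.5 1" --pt "0 0 0 -7.5 1" --pt "0 0 0 -7.5 1" --pt "0 0 0 -7.5 1" --pt "0 0 0 -7.5 1" --pt "0 0 0 -7.5 1" --pt "0 0 0 -7.4 1"

```text
time: 17.3
eef_pos: [0.6557, -0.0271, 0.2118]
tcp_rot: [-0.579, -0.406, 0.581, -0.403]
contact_force: [-0.1, 0.2, -0.2]
opening: 1.003
```

```bash
python3 - <<'E'
from h import *
mv(.5576,.4033,.215,-20.5)
E
```

```text
t 17.3 pos [ 0.6557 -0.0271  0.2118] yaw -20.2 open 1.003 tilt [-0.006  0.001 -1.   ] F [-0.1  0.2 -0.2]
turn 0.29 shift cm x,y,z -0.32 -24.27 -36.88 q6 after 9.0
```

Call:
drive_tool --pt "0 -2.7 -4.1 0 1" --pt "0 -2.7 -4.1 0 1" --pt "0 -2.7 -4.1 0 1" --pt "0 -2.7 -4.1 0 1" --pt "0 -2.7 -4.1 0 1" --pt "0 -2.7 -4.1 0 1" --pt "0 -2.7 -4.1 0 1" --pt "0 -2.7 -4.1 0 1" --pt "0 -2.6 -4.0 0 1" --pt "0 0 0 0 1"

```text
time: 18.3
eef_pos: [0.5558, 0.4068, 0.2117]
tcp_rot: [-0.578, -0.406, 0.581, -0.404]
contact_force: [0.4, -0.3, 0.4]
opening: 0.999
```

Call:
drive_tool --pt "0 0 0 0 1" --pt "0 0 0 0 1"

```text
time: 18.5
eef_pos: [0.5591, 0.4009, 0.2132]
tcp_rot: [-0.58, -0.403, 0.582, -0.403]
contact_force: [0.5, 0.3, 0.3]
opening: 1.001
```

```bash
python3 - <<'E'
from h import *
mv(.5576,.4033,.025,-20.5)
c=snap('wrist','w6')
E
```

```text
t 18.5 pos [0.5591 0.4009 0.2132] yaw -20.6 open 1.001 tilt [-0.003 -0.002 -1.   ] F [0.5 0.3 0.3]
turn -0.05 shift cm x,y,z 18.82 -0.22 -0.17 q6 after 48.0
```

View pics/w6.png

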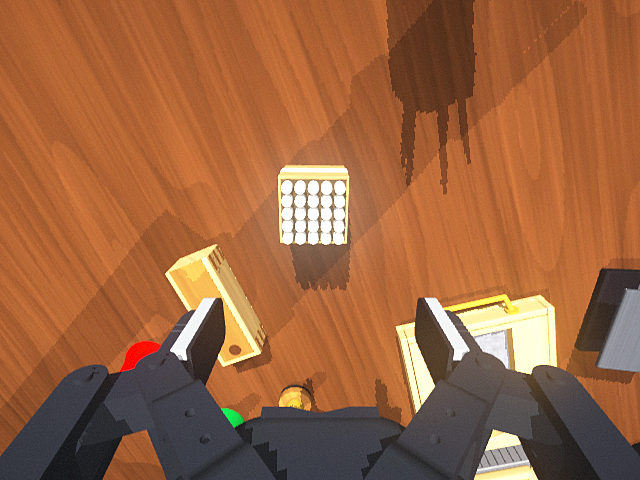

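```bash
python3 - <<'E'
from h import *
c=load('w6')
p=np.array([px2w(c,u,v,.068)[:2] for u,v in [(279,177),(348,177),(347,244),(280,244)]])
print(p.mean(0),[np.linalg.norm(p[(i+1)%4]-p[i])*1e3//1 for i in range(4)])
g=(p.mean(0)*2+[.5576,.4033])/3; mv(*g,.025,-20.5)
E
```

```text
[0.55605877 0.40408724] [np.float64(59.0), np.float64(61.0), np.float64(61.0), np.float64(61.0)]
t 18.55 pos [0.5595 0.4006 0.2138] yaw -20.6 open 1.001 tilt [-0.002 -0.001 -1.   ] F [-0.2 -0.4 -0.7]
turn -0.1 shift cm x,y,z 18.88 -0.39 -0.2 q6 after 48.0
```

Call:
drive_tool --pt "3 -0.35 -0.2 0 1" --pt "4 0 0 0 1" --pt "4 0 0 0 1" --pt "4 0 0 0 1" --pt "2.6 0 0 0 1" --pt "1 0 0 0 1" --pt "0 0 0 0 1" --pt "0 0 0 0 0.5" --pt "0 0 0 0 0.5" --pt "0 0 0 0 0.5"

```text
time: 19.55
eef_pos: [0.5587, 0.406, 0.0323]
tcp_rot: [0.583, 0.403, -0.579, 0.403]
contact_force: [0.8, -1.0, 4.2]
opening: 0.717
```

Call:
drive_tool --pt "0 0 0 0 0.4" --pt "0 0 0 0 0" --pt "0 0 0 0 0" --pt "0 0 0 0 0"

```text
time: 19.95
eef_pos: [0.5587, 0.406, 0.0323]
tcp_rot: [0.583, 0.403, -0.579, 0.403]
contact_force: [0.3, -1.4, 6.4]
opening: 0.715
```

Call:
drive_tool --pt "-2 0 0 0 0" --pt "-4 0 0 0 0" --pt "-4 0 0 0 0" --pt "-4 0 0 0 0" --pt "-1 0 0 0 0" --pt "0 0 0 0 0" --pt "0 0 0 0 0"

```text
time: 20.65
eef_pos: [0.5555, 0.4045, 0.1763]
tcp_rot: [-0.579, -0.403, 0.583, -0.403]
contact_force: [-0.6, -1.2, -2.4]
opening: 0.72
```

```bash
python3 - <<'E'
from h import *
mv(.673,.1495,.18,-5.4)
E
```

```text
t 20.65 pos [0.5555 0.4045 0.1763] yaw -20.5 open 0.72 tilt [-0.004 -0.002 -1.   ] F [-0.6 -1.2 -2.4]
turn -15.11 shift cm x,y,z -0.37 14.09 24.28 q6 after 33.0
```

Call:
drive_tool --pt "0 0 0 -7.5 0" --pt "0 0 0 -7.6 0" --pt "0 2 3.5 0 0" --pt "0 2 3.5 0 0" --pt "0 2 3.5 0 0" --pt "0 2 3.4 0 0" --pt "0 2 3.4 0 0" --pt "0 2 3.5 0 0" --pt "0 2.1 3.5 0 0" --pt "0 0 0 0 0"

```text
time: 21.65
eef_pos: [0.6746, 0.1446, 0.1748]
tcp_rot: [-0.522, -0.475, 0.526, -0.474]
contact_force: [-0.1, 0.3, -3.1]
opening: 0.722
```

Call:
drive_tool --pt "0 0 0 0 0" --pt "0 0 0 0 0"

```text
time: 21.85
eef_pos: [0.6729, 0.1507, 0.1766]
tcp_rot: [-0.522, -0.477, 0.524, -0.475]
contact_force: [0.2, 0.5, -2.6]
opening: 0.718
```

```bash
python3 - <<'E'
from h import *
mv(.673,.1495,.045,-5.4)
c=snap('wrist','w7')
E
```

```text
t 21.85 pos [0.6729 0.1507 0.1766] yaw -5.4 open 0.718 tilt [-0.004  0.    -1.   ] F [ 0.2  0.5 -2.6]
turn 0.02 shift cm x,y,z 13.16 0.02 0.12 q6 after 10.0
```

View pics/w7.png

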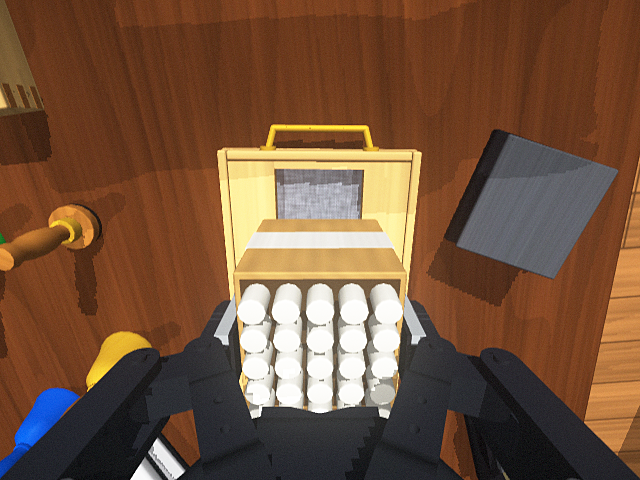

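```bash
python3 - <<'E'
from h import *
c=load('w7'); n=np.array([.0941,.9956])
m=lambda L,z:np.mean([px2w(c,u,v,z)[:2] for u,v in L],0)
print('box bot',m([(258,220),(386,220)],.1446)-.031*n,'rim',m([(236,276),(405,276)],.2126)-.031*n)
print('bay',m([(275,168),(364,168)],.027)-.039*n)
E
```

```text
box bot [0.67474562 0.14797506] rim [0.67396272 0.14820212]
bay [0.67335588 0.15132747]
```

Call:
drive_tool --pt "3 -0.1 -0.2 0 0" --pt "3 0 0 0 0" --pt "3 0 0 0 0" --pt "2 0 0 0 0" --pt "0.8 0 0 0 0" --pt "0.5 0 0 0 0" --pt "0 0 0 0 0" --pt "0 0 0 0 0"

```text
time: 22.7
eef_pos: [0.6746, 0.1524, 0.058]
tcp_rot: [0.524, 0.475, -0.522, 0.477]
contact_force: [-0.5, -0.2, -2.2]
opening: 0.718
```

Call:
drive_tool --pt "0.3 0 0 0 0" --pt "0.2 0 0 0 0" --pt "0.2 0 0 0 0" --pt "0 0 0 0 0" --pt "0 0 0 0 0"

```text
time: 23.2
eef_pos: [0.6735, 0.152, 0.0492]
tcp_rot: [-0.523, -0.476, 0.523, -0.476]
contact_force: [-0.1, 0.1, -2.5]
opening: 0.721
```

Call:
drive_tool --pt "0.2 0 0 0 0" --pt "0.2 0 0 0 0" --pt "0 0 0 0 0" --pt "0 0 0 0 0"

```text
time: 23.6
eef_pos: [0.6737, 0.152, 0.0454]
tcp_rot: [0.523, 0.476, -0.523, 0.476]
contact_force: [0.0, 0.1, -1.9]
opening: 0.719
```

Call:
drive_tool --pt "0.1 0 0 0 0" --pt "0.1 0 0 0 0" --pt "0 0 0 0 0"

```text
time: 23.9
eef_pos: [0.6739, 0.1519, 0.0454]
tcp_rot: [-0.523, -0.476, 0.523, -0.476]
contact_force: [-4.8, -0.5, 6.1]
opening: 0.722
```

Call:
drive_tool --pt "0 0 0 0 0.78" --pt "0 0 0 0 0.84" --pt "0 0 0 0 0.9" --pt "0 0 0 0 0.9" --pt "-2 0 0 0 0.9" --pt "-5 0 0 0 0.9" --pt "-5 0 0 0 1" --pt "-5 0 0 0 1" --pt "-2 0 0 0 1" --pt "0 0 0 0 1"

```text
time: 24.9
eef_pos: [0.676, 0.1523, 0.2396]
tcp_rot: [0.526, 0.474, -0.52, 0.478]
contact_force: [0.2, -0.3, 1.1]
opening: 1.001
```

```bash
python3 - <<'E'
from h import *
mv(.4385,-.0035,.24,-5.4)
E
```

```text
t 24.9 pos [0.676  0.1523 0.2396] yaw -5.4 open 1.001 tilt [ 0.01   0.001 -1.   ] F [ 0.2 -0.3  1.1]
turn -0.01 shift cm x,y,z -0.04 -22.18 17.75 q6 after 10.0
```

Call:
drive_tool --pt "0 -3.7 3 0 1" --pt "0 -3.7 3 0 1" --pt "0 -3.7 3 0 1" --pt "0 -3.7 3 0 1" --pt "0 -3.7 3 0 1" --pt "0 -3.7 2.8 0 1" --pt "0 0 0 0 1" --pt "0 0 0 0 1" --pt "0 0 0 0 1"

```text
time: 25.8
eef_pos: [0.4362, -0.004, 0.2327]
tcp_rot: [-0.523, -0.476, 0.523, -0.476]
contact_force: [-0.1, 1.1, -0.2]
opening: 1.0
```

```bash
python3 - <<'E'
from h import *
mv(.4385,-.0035,.24,-5.4)
c=snap('wrist','w8'); print(w2px(c,(.4385,-.0035,.122)),w2px(c,(.4385,-.0035,.0)))
E
```

```text
t 25.8 pos [ 0.4362 -0.004   0.2327] yaw -5.4 open 1.0 tilt [-0.001  0.    -1.   ] F [-0.1  1.1 -0.2]
turn 0.0 shift cm x,y,z -0.73 0.22 -0.07 q6 after -9.0
(np.float64(321.1160735239792), np.float64(224.76958575893872)) (np.float64(320.54178062798115), np.float64(192.18714658733217))
```

View pics/w8.png

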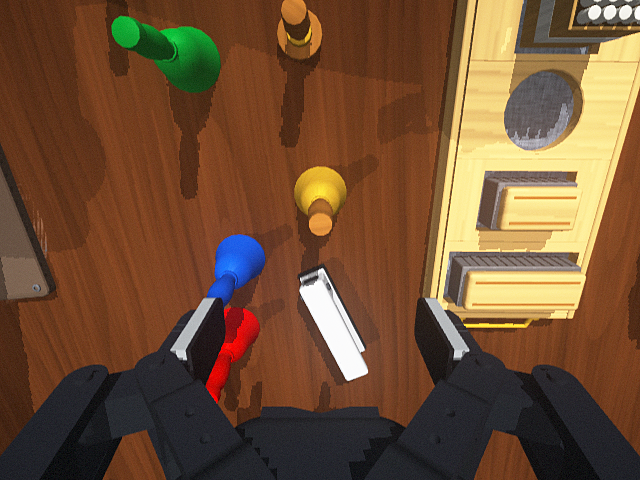

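Call:
drive_tool --pt "3 0.2 0 0 1" --pt "3 0 0 0 1" --pt "4 0 0 0 1" --pt "3.5 0 0 0 1" --pt "2 0 0 0 1" --pt "1 0 0 0 1" --pt "0 0 0 0 1" --pt "0 0 0 0 0.6" --pt "0 0 0 0 0.3" --pt "0 0 0 0 0.3"

```text
time: 26.85
eef_pos: [0.4389, -0.0046, 0.0697]
tcp_rot: [0.524, 0.475, -0.522, 0.477]
contact_force: [-0.1, -0.2, -0.4]
opening: 0.514
```

Call:
drive_tool --pt "0 0 0 0 0.3" --pt "0 0 0 0 0.2" --pt "0 0 0 0 0.1" --pt "0 0 0 0 0" --pt "0 0 0 0 0" --pt "0 0 0 0 0" --force 60

```text
time: 27.45
eef_pos: [0.4379, -0.0045, 0.0693]
tcp_rot: [-0.523, -0.476, 0.523, -0.476]
contact_force: [-2.6, 0.3, 5.9]
opening: 0.238
```

Call:
drive_tool --pt "-1 0 0 0 0" --pt "-2 0 0 0 0" --pt "-3 0 0 0 0" --pt "-3 0 0 0 0" --pt "-1 0 0 0 0" --pt "0 0 0 0 0" --pt "0 0 0 0 0"

```text
time: 28.15
eef_pos: [0.4368, -0.0042, 0.1669]
tcp_rot: [-0.523, -0.476, 0.524, -0.475]
contact_force: [0.1, 0.2, -3.1]
opening: 0.241
```

```bash
python3 - <<'E'
from h import *
mv(.664,.0607,.17,-5.4)
E
```

```text
t 28.15 pos [ 0.4368 -0.0042  0.1669] yaw -5.4 open 0.241 tilt [-0.002  0.001 -1.   ] F [ 0.1  0.2 -3.1]
turn -0.02 shift cm x,y,z -0.31 22.01 -8.6 q6 after -9.0
```

Call:
drive_tool --pt "0 2 -0.8 0 0" --pt "0 3 -1.2 0 0" --pt "0 3 -1.2 0 0" --pt "0 3 -1.1 0 0" --pt "0 3 -1.2 0 0" --pt "0 3 -1.2 0 0" --pt "0 3 -1.1 0 0" --pt "0 2 -0.8 0 0" --pt "0 0 0 0 0" --pt "0 0 0 0 0"

```text
time: 29.15
eef_pos: [0.6634, 0.0605, 0.1651]
tcp_rot: [-0.522, -0.477, 0.524, -0.475]
contact_force: [-0.3, 0.4, -2.6]
opening: 0.242
```

```bash
python3 - <<'E'
from h import *
mv(.664,.0607,.0823,-5.4)
c=snap('wrist','w9');t=snap('scene','s9')
cv2.imwrite('pics/m9.png',np.hstack([cv2.resize(c['frame'][60:480,160:480,::-1],None,fx=1.25,fy=1.25),cv2.resize(t['frame'][180:348,200:360,::-1],None,fx=2.5*1.25,fy=1.25*2.5)[:525,:400]]))
E
```

```text
t 29.15 pos [0.6634 0.0605 0.1651] yaw -5.4 open 0.242 tilt [-0.006  0.    -1.   ] F [-0.3  0.4 -2.6]
turn 0.0 shift cm x,y,z 8.28 0.05 -0.02 q6 after 2.0
```

View pics/m9.png

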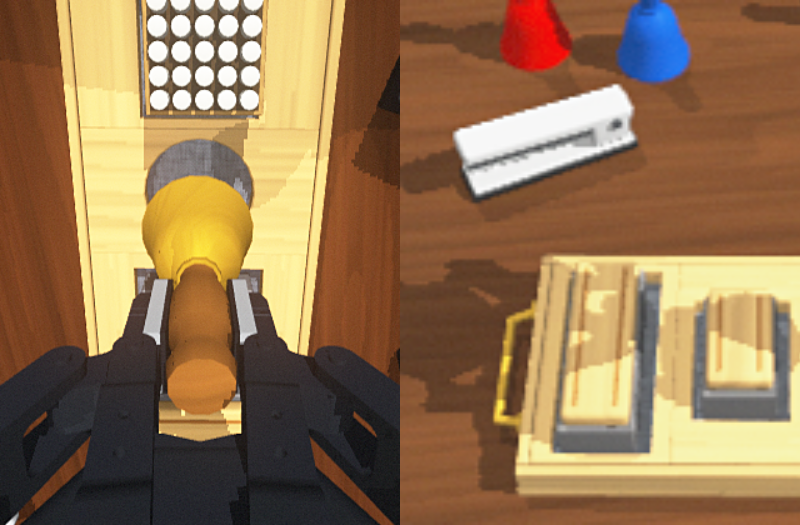

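```bash
python3 - <<'E'
from h import *
c=load('w9'); n=np.array([.0941,.9956])
print('mouth',px2w(c,317.6,200,.0958)[:2]-.030*n,'bay',px2w(c,319.6,171.2,.027)[:2]-.038*n)
E
```

```text
mouth [0.66290002 0.06123641] bay [0.66393233 0.06116799]
```

Bell centre and recess centre agree to about 1 mm. Lowering.

Call:
drive_tool --pt "2 0.05 0 0 0" --pt "2 0 0 0 0" --pt "2 0 0 0 0" --pt "1 0 0 0 0" --pt "0.5 0 0 0 0" --pt "0.3 0 0 0 0" --pt "0 0 0 0 0" --pt "0 0 0 0 0"

```text
time: 30.05
eef_pos: [0.6661, 0.0603, 0.0916]
tcp_rot: [0.524, 0.475, -0.523, 0.476]
contact_force: [-0.1, -0.2, -2.4]
opening: 0.239
```

Call:
drive_tool --pt "0.2 0 0 0 0" --pt "0.1 0 0 0 0" --pt "0.1 0 0 0 0" --pt "0 0 0 0 0"

```text
time: 30.45
eef_pos: [0.6652, 0.0604, 0.0861]
tcp_rot: [-0.523, -0.476, 0.523, -0.476]
contact_force: [-0.1, -0.0, -3.0]
opening: 0.243
```

Call:
drive_tool --pt "0.2 0 0 0 0" --pt "0.1 0 0 0 0" --pt "0 0 0 0 0" --pt "0 0 0 0 0"

```text
time: 30.85
eef_pos: [0.6653, 0.0604, 0.0832]
tcp_rot: [-0.523, -0.476, 0.523, -0.476]
contact_force: [-0.5, -0.1, -2.7]
opening: 0.237
```

Call:
drive_tool --pt "0.1 0 0 0 0" --pt "0 0 0 0 0" --pt "0 0 0 0 0"

```text
time: 31.15
eef_pos: [0.6655, 0.0604, 0.0824]
tcp_rot: [0.523, 0.476, -0.523, 0.476]
contact_force: [0.1, -0.3, -2.0]
opening: 0.239
```

Call:
drive_tool --pt "0.1 0 0 0 0" --pt "0 0 0 0 0" --pt "0 0 0 0 0"

```text
time: 31.45
eef_pos: [0.6657, 0.0604, 0.0824]
tcp_rot: [0.523, 0.476, -0.523, 0.476]
contact_force: [-1.8, 0.4, 5.0]
opening: 0.239
```

Floor contact. Releasing slowly, then retreating upward and sideways for a final look.

Call:
drive_tool --pt "0 0 0 0 0.28" --pt "0 0 0 0 0.35" --pt "0 0 0 0 0.45" --pt "0 0 0 0 0.55" --pt "0 0 0 0 0.6" --pt "-2 0 0 0 0.6" --pt "-4 0 0 0 0.6" --pt "-4 0 0 0 0.6" --pt "-5 0 0 0 0.6" --pt "-3 0 0 0 0.6"

```text
time: 32.45
eef_pos: [0.6667, 0.0603, 0.2664]
tcp_rot: [0.525, 0.474, -0.522, 0.477]
contact_force: [0.5, -0.0, 1.0]
opening: 0.595
```

Call:
drive_tool --pt "0 -4 0 0 0.6" --pt "0 -4 0 0 0.6" --pt "0 -4 0 0 0.6" --pt "0 -4 0 0 0.6" --pt "0 0 0 0 0.6" --pt "0 0 0 0 0.6"

```text
time: 33.05
eef_pos: [0.5059, 0.0756, 0.2618]
tcp_rot: [0.523, 0.475, -0.523, 0.476]
contact_force: [0.4, -0.3, 0.1]
opening: 0.604
```

```bash
python3 - <<'E'
from h import *
t=snap('scene','s10'); p=snap('top','t10')
cv2.imwrite('pics/m10.png',np.hstack([cv2.resize(t['frame'][170:350,220:445,::-1],(400,320)),cv2.resize(p['frame'][110:280,140:412,::-1],(400,250))[:320] if 0 else cv2.copyMakeBorder(cv2.resize(p['frame'][110:280,200:412,::-1],(400,320)),0,0,0,0,0)]))
E
```

```text
(no output)
```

View pics/m10.png

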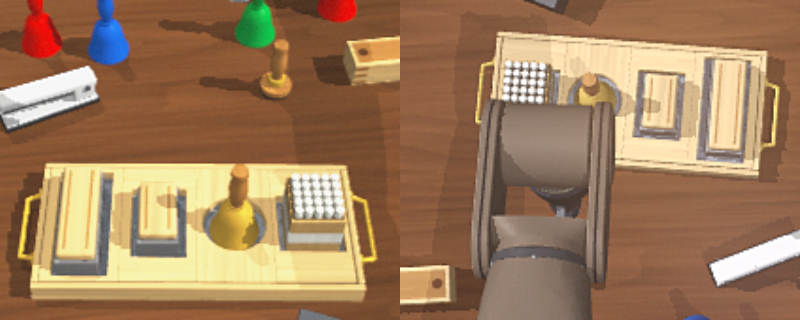

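All four are in their recesses. At contact, TCP height relative to the grasp gives 13 mm for each, which is the floor height. The walls limit any offset to about 11 mm. Last, I check that the look-alikes didn't move and hand in.

```bash
python3 - <<'E'
from h import *
a,b=[cv2.cvtColor(load(f)['frame'],cv2.COLOR_RGB2GRAY) for f in('scene0','s10')]
for n,(x,y,w,h) in dict(stamp=(362,188,28,40),pbox=(408,182,68,38)).items():
    r=cv2.matchTemplate(b[y-12:y+h+12,x-12:x+w+12],a[y:y+h,x:x+w],cv2.TM_CCOEFF_NORMED); _,v,_,l=cv2.minMaxLoc(r); print(n,'shift px',l[0]-12,l[1]-12,round(v,3))
s=readout.get_state(); print(s['time'],abs(s['dq']).max())
sign_off()
E
```

```text
stamp shift px 0 0 0.929
pbox shift px 0 0 0.989
33.15 0.017566666344561943
the job is handed in; nothing more can be done
```

I put the long eraser, short eraser, chalk box and bell into their own recesses and handed the job in at 33.15 s of the 106 s. No verdict came back, so this rests on my own checks.

- **Seating:** I lowered each piece until it touched the recess floor, then opened the gripper gradually. Each ended 13 mm above the desk, which is the recess floor height. For the short eraser the touch was faint, about 1 N, so its seating rests mainly on that height.
- **Position:** The last scene and top views show all four in their recesses and upright. The arm partly blocked the top view of the chalk and bell. The recess walls limit any off-centre error to about 11 mm, inside the 15 mm limit. The long eraser measured about 4 mm off centre after release; I did not measure the other three again.
- **Look-alikes:** In the scene picture, the pencil box and stamp show 0 pixels of movement from the start. I did not touch the coloured bells.
- **Disagreements:** Position estimates from the top and wrist cameras differed by up to 3–4 mm, so I averaged them or corrected with the wrist view. No check failed.

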